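# Show a connecting rod to the inspection camera

## Task

Pick the connecting rod from among the engine parts on the rubber mat and hold it up in the air in front of the inspection camera, so that the camera looks straight and squarely through the middle of the rod's big-end bore from about 12 cm in front of the lens. Do not bump the camera and leave the other parts on the mat where they are. Finish while holding the rod still there in the gripper: do not put it down or let go.

Things in the scene. Friction and masses are not known exactly. Their poses are not given: they have to be found in the camera images.
- rod_beam (a point): Grasp point on the connecting rod's straight beam, half-way up. The rod: bare grey metal, 156 mm long, 20 mm thick at its ring ends, 0.3 kg, lying flat. y: along the rod to the big end; z: through its thickness, parallel to the bores (up at the start). Beam 24 mm wide (x), 14 mm thick (z), clear for gripping from 45 mm behind this point to 15 mm ahead (y).
- rod_big_end (a point): Centre of the bore of the connecting rod's big end (the larger ring, 54 mm over the outside, bore about 40 mm, a bolt stub on each side), half-way through its thickness; 51 mm from rod_beam along the rod's y. Same axes as rod_beam; the bore runs along z.
- con_rod: The whole connecting rod; origin on its underside, 10 mm under rod_beam in the rod's own z; same axes.
- lens (a point): Centre of the front glass of the inspection camera: a small grey box with a round black lens and white ring light, in a bracket bolted to the bench. z points out of the lens along the line of sight, which leans 30 degrees from straight up, towards the robot's side. The lens is 104 mm over the bench; the camera reaches at most 50 mm sideways of it and 90 mm behind.
- view_spot (a point): Point in the air on the camera's line of sight, 120 mm in front of the lens; same axes as lens. The bore's centre belongs here.
- camera: Foot and bracket of the inspection camera, with the camera head in it; fixed to the bench. Origin under the middle of the foot (100 x 90 mm); the camera leans towards its -x.
- mat: Black rubber mat lying fixed on the bench, 220 (x) x 240 (y) x 4 mm thick; origin under its centre. The rod lies on its -x half, the other parts on its +x half.
- piston: Grey piston standing upside down on the mat, 68 mm across, 58 mm tall; origin at the centre of its underside. Leave it.
- ball_bearing: Ball bearing lying flat on the mat, 52 mm across, 15 mm thick; origin at the centre of its underside. Leave it.
- sprocket: Chain sprocket lying flat on the mat, 69 mm across, 19 mm tall; origin at the centre of its underside. Leave it.

How it is judged:
On the way:
1. the rod is lifted off the mat in the gripper (height (world z) of rod_beam above 0.07 m and contact force between the fingers and con_rod above 1 N), for 0.2 s.
At the end, for the whole second after the job is handed in: The rod is held still in the air by the gripper alone, touching neither mat nor camera, with the centre of its big-end bore within 14 mm (along each cross axis) of the camera's line of sight and 95 to 145 mm in front of the lens, and the bore's axis within 0.2 rad of the line of sight (x of rod_big_end in the frame of lens between -0.014 and 0.014 m and y of rod_big_end in the frame of lens between -0.014 and 0.014 m and z of rod_big_end in the frame of lens between 0.095 and 0.145 m and angle between the z axis of con_rod and the z axis of lens, either way round below 0.2 rad and height (world z) of rod_beam above 0.12 m and contact force between the fingers and con_rod above 1 N and contact force between con_rod and camera below 0.2 N and contact force between con_rod and mat below 0.2 N and linear speed of con_rod below 0.03 m/s and angular speed of con_rod below 0.2 rad/s); the arm keeps its last pose, push and grip.
It fails at once if the camera is bumped (more than 3 N) (contact force between camera and anything else above 3 N).
It fails at once if another part on the mat is shifted by more than 25 mm (distance of any of piston, ball_bearing, sprocket from where it was at the start of the episode above 0.025 m).
It also fails if it takes over 35 s, if anything falls off the work surface, if the arm or the gripper's body presses on something with over 40 N, if the wrist force passes 120 N, or if a joint passes its speed limit or range.

## Robot

A 6-joint arm with a two-finger parallel gripper is mounted at the origin on a cart in front of the work surface, level with it; the furniture and walls round the work are solid. World frame = base frame: x ahead of the robot, y to its left, z up, the work surface at z = 0. Lengths are in m, angles in rad, forces in N, time in s.
With the tool pointing down it reaches from about 0.35 to 0.85 m from the base axis. Payload 8.1 kg.
Tool frame: the origin (TCP) lies on the centre line of the jaws, within the pads' length; the fingertips stand robot.finger_overhang ahead of it and the grasp point (between the pads) lies 5 mm behind it (robot.finger_overhang is the distance from the TCP to the fingertips, in m); z points along the fingers, y is the direction in which the jaws open and shut (so a half turn about z gives the same grasp; the last joint's range is limited). The gripper opens to 93 mm and grips with 3 to 60 N. Pads are 15 mm wide; open, the fingers measure 128 mm over their backs; the gripper's body (75 mm by 188 mm) begins 65 mm behind the grasp point.
Start: joints at [-0.085, 0.13, 1.488, -0, 1.523, -0.085], TCP at [0.6, 0, 0.233] pointing down, gripper open.
Joint ranges: [-2.96, 2.96], [-0.89, 2.26], [0.02, 2.5], [-1.34, 4.48], [0, 2.73], [-2.66, 2.66]. Speed limits (rad/s): [2.39, 2.39, 2.79, 3.14, 3.14, 3.14].

## Interface

Orientations are given as a rotation vector (axis times angle).
In Python, from plant import robot gives the robot as it stands. The module is installed in compiled form; this text tells all that it offers.
- The arm moves only by the tool carry_out, never from a script. Its argument "commands" is a list that holds one entry, the list of rows, each a list of 4 numbers: the shift along the tool's x, y, z in cm, then the turn about the tool's z in degrees. In form: [[[tx, ty, tz, roll], ...]]. A call has 1 to 20 rows; each row shifts and turns the commanded pose from where the row before left it, along the tool's axes as they then stand; what a row does not reach is not made up. A row lasts 1/12 s, in which the tool goes at most 41.7 mm and 7.16 degrees, less where a joint would pass 70% of its speed; a pose out of reach is approached as far as the arm can. A call is refused whole if a number of a shift passes 4.17 or a number of a turn 7.16, either way. A call with a gripper value outside its range is refused whole. "claw" is the finger opening in cm, from 0 to 9.3, set as the call begins (left out, the last holds). The fingers move at their own pace and stop on an object; "grip_force" is the grip in N (left out, the last holds). Time passes only in rows, so rows that do not move let the fingers close. It gives the time, the measured TCP pose, the force and the opening at its end, in the units of the state.
- robot.read_state(): the state, without advancing time (a new reading comes with each control period).
- robot.read_camera(name): name is "scene" or "side" or "wrist"; returns the picture (420x560x3 uint8, red, green, blue); there is no depth.
- robot.camera_params(name): a dict with "mtx" (3x3 intrinsics, pixels), "R" (3x3) and "t" (3): a world point X has camera coordinates R X + t. Camera axes: x right, y down, z forward; pixel columns grow to the right and rows downward; lengths in m; the calibration is good to about 2 mm. The wrist camera is an equidistant fisheye: a pixel r from the principal point sees the ray r / f radians off the axis. A picture is of the moment at which its call begins: read the wrist's pose just before it. camera_params takes no time and is no camera call; for the wrist camera it gives the pose at the moment of the call.
- robot.close_job(): hands the job in, once; it reports no verdict.
The state is a dict: "t": time; "q": joint angles; "dq": joint speeds; "joint_torque": joint torques, N m; "tool_pos": TCP position; "orientation": TCP orientation; "force": force on the tool from outside, world axes, zero at the start; "wrist_torque": the same for the moment, N m; "opening": finger opening in m.
Only numpy, scipy, OpenCV 4.12 (cv2) and the standard library are available. Lean on these libraries where they do the work, as an engineer would, in place of code of your own. Each camera call takes 0.05 s, during which the arm holds its last target.

## Working session

There is one attempt and no reset: what is moved stays moved. The work goes in short steps, Python scripts to look and compute and a tool call to move; the robot and the scene stay as the last step left them, time stands still between calls to the robot, and variables do not carry over. Pictures are saved under pics/ and viewed, and the job is handed in when it is done.

Besides the shell and the picture viewer there is one more tool, called after "Request:" in YAML: its name, and indented under it one key for each argument. carry_out: Moves the arm, as the interface text tells. Its arguments: {"type":"object","properties":{"commands":{"type":"array","items":{"type":"array","items":{"type":"array","items":{"type":"number"}}}},"claw":{"type":"number"},"grip_force":{"type":"number"}},"required":["commands"]}

```bash
mkdir -p pics
python3 - <<'E'
from plant import robot
import cv2
s=robot.read_state();print(s, robot.finger_overhang)
for n in ["scene","side","wrist"]:
    p=robot.camera_params(n);print(n,p)
    cv2.imwrite(f"pics/{n}0.png",robot.read_camera(n)[:,:,::-1])
E
```

```text
{'t': 0.0, 'q': array([-8.53779029e-02,  1.31145522e-01,  1.48926705e+00,  3.36982132e-05,
        1.52298936e+00, -8.54597378e-02]), 'dq': array([-0.00078047, -0.00048051, -0.00092465, -0.00147106, -0.00053577,
        0.00022541]), 'joint_torque': array([-1.61290725e-03, -5.59853125e+01, -4.91755986e+01,  7.67333270e-02,
        3.59135563e-02, -2.97389461e-04]), 'tool_pos': array([5.99464967e-01, 9.36703882e-05, 2.31603481e-01]), 'orientation': array([-2.22035822e+00, -2.22053629e+00,  1.78959038e-03]), 'force': array([ 0.00777316, -0.33036673,  0.91462494]), 'wrist_torque': array([-0.03851462, -0.03723346, -0.01029747]), 'opening': 0.09313751559961034} 0.014
scene {'mtx': array([[523.21664222,   0.        , 280.84439001],
       [  0.        , 523.21664222, 206.75785951],
       [  0.        ,   0.        ,   1.        ]]), 'R': array([[-0.60855266, -0.79346822,  0.00847652],
       [-0.49370464,  0.37024203, -0.78687773],
       [ 0.62122411, -0.48304143, -0.61705071]]), 't': array([0.51958342, 0.28143014, 0.8764086 ])}
side {'mtx': array([[423.62523096,   0.        , 280.88557067],
       [  0.        , 423.62523096, 213.25132414],
       [  0.        ,   0.        ,   1.        ]]), 'R': array([[-0.96485139, -0.26215098,  0.01840245],
       [-0.15306255,  0.503665  , -0.8502314 ],
       [ 0.21362032, -0.82316367, -0.52608737]]), 't': array([0.55498984, 0.09544084, 1.00760895])}
wrist {'mtx': array([[325.1922621 ,   0.        , 275.16930885],
       [  0.        , 325.1922621 , 207.4577868 ],
       [  0.        ,   0.        ,   1.        ]]), 'R': array([[ 9.99999723e-01, -4.10268993e-04, -6.21211457e-04],
       [-2.42624980e-04, -9.68489170e-01,  2.49055555e-01],
       [-7.03816340e-04, -2.49055335e-01, -9.68489001e-01]]), 't': array([-0.59754772, -0.02940038,  0.38926136])}
```

View pics/scene0.png

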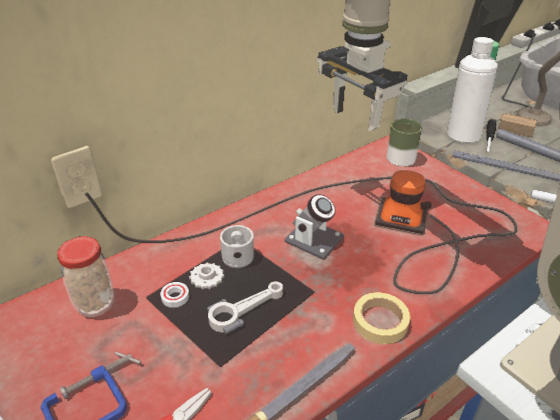

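View pics/side0.png

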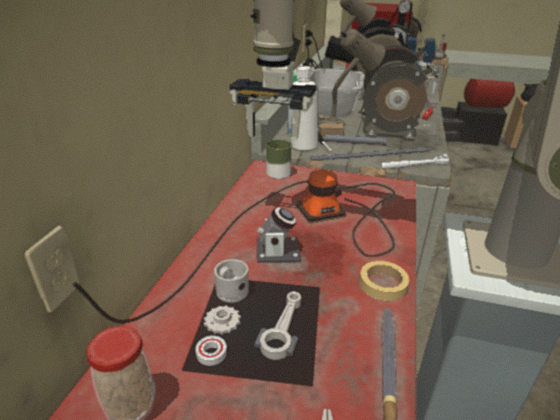

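View pics/wrist0.png

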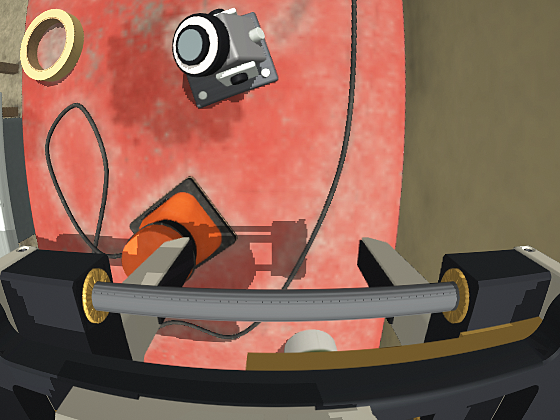

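Run:
```python
import cv2
a=cv2.imread("pics/scene0.png");b=cv2.imread("pics/side0.png")
cv2.imwrite("pics/s_c.png",cv2.resize(a[180:370,140:350],None,fx=3.15,fy=3.15,interpolation=cv2.INTER_CUBIC))
cv2.imwrite("pics/d_c.png",cv2.resize(b[190:390,180:330],None,fx=3,fy=3,interpolation=cv2.INTER_CUBIC))
```

```text
(no output)
```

View pics/s_c.png

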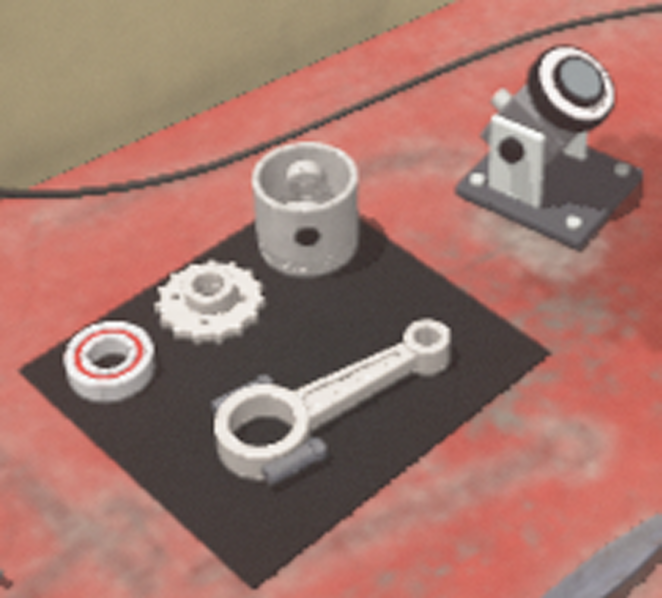

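View pics/d_c.png

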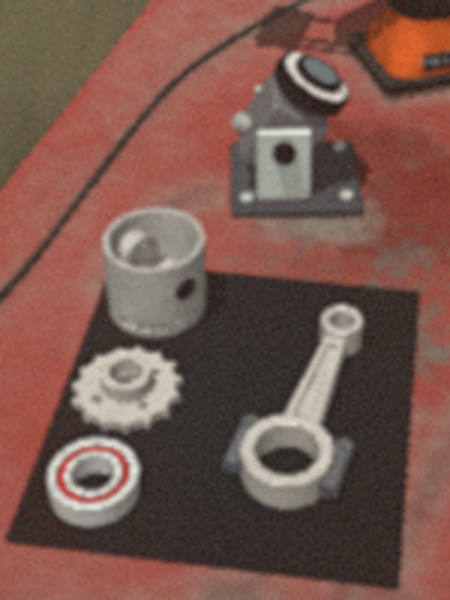

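```bash
cat > h.py <<'E'
import numpy as np,cv2,json
from plant import robot
def ray(n,px,P=None):
    p=P or robot.camera_params(n);K,R,t=p["mtx"],p["R"],p["t"]
    d=np.array([(px[0]-K[0,2])/K[0,0],(px[1]-K[1,2])/K[1,1]])
    if n=="wrist":
        r=np.hypot(*d);d=np.array([*(d/r*np.sin(r)),np.cos(r)])
    else: d=np.array([*d,1.])
    d=R.T@d
    return -R.T@t,d/np.linalg.norm(d)
def plane(n,px,z,P=None):
    c,d=ray(n,px,P);return c+d*(z-c[2])/d[2]
def tri(obs):
    A=0;b=0;L=[ray(*o) for o in obs]
    for c,d in L:
        M=np.eye(3)-np.outer(d,d);A=A+M;b=b+M@c
    X=np.linalg.solve(A,b)
    return X,[np.linalg.norm((np.eye(3)-np.outer(d,d))@(X-c))*1e3 for c,d in L]
S=lambda u,v:("scene",(140+u/3.15,180+v/3.15))
D=lambda u,v:("side",(180+u/3,190+v/3))
def proj(n,X):
    p=robot.camera_params(n);K,R,t=p["mtx"],p["R"],p["t"]
    c=R@np.asarray(X)+t
    if n=="wrist":
        th=np.arctan2(np.hypot(c[0],c[1]),c[2]);k=th/np.hypot(c[0],c[1]);d=c[:2]*k
    else: d=c[:2]/c[2]
    return d*K[0,0]+K[:2,2]
E
python3 - <<'E'
from h import *
np.set_printoptions(precision=4,suppress=True)
print("big",tri([S(262,423),D(287,450)]),plane(*S(262,423),.024),plane(*D(287,450),.024))
print("small",tri([S(429,337),D(342,320)]),plane(*S(429,337),.024),plane(*D(342,320),.024))
print("lens",tri([S(583,79),D(319,71),("wrist",(190,47))]),plane("wrist",(190,47),.104),plane(*S(583,79),.104),plane(*D(319,71),.104))
for n in [S(458,187),S(581,247),S(641,182),D(232,213),D(362,213),("wrist",(200,107)),("wrist",(275,76))]: print("foot",n,plane(*n,.008))
for n in [S(477,179),S(573,222),S(622,169),D(246,197),D(346,195),D(340,146),("wrist",(202,96)),("wrist",(265,73))]: print("bolt",n,plane(*n,.012))
for n in [S(255,588),S(548,353),S(20,372),D(397,587),D(418,292),D(8,541)]: print("mat",n,plane(*n,.004))
E
```

```text
big (array([0.4687, 0.4274, 0.0174]), [np.float64(0.74082272244268), np.float64(0.7408227224427105)]) [0.463  0.4307 0.024 ] [0.4677 0.4322 0.024 ]
small (array([0.4641, 0.3103, 0.0171]), [np.float64(0.2774820164442284), np.float64(0.2774820164442061)]) [0.4587 0.3144 0.024 ] [0.4628 0.3172 0.024 ]
lens (array([0.5238, 0.1413, 0.1005]), [np.float64(1.1781388286989511), np.float64(2.1440891725504643), np.float64(1.1861983005726469)]) [0.5236 0.1406 0.104 ] [0.5193 0.1442 0.104 ] [0.5246 0.1473 0.104 ]
foot ('scene', (285.3968253968254, 239.36507936507937)) [0.5695 0.2058 0.008 ]
foot ('scene', (324.44444444444446, 258.41269841269843)) [0.4744 0.1776 0.008 ]
foot ('scene', (343.4920634920635, 237.77777777777777)) [0.498  0.1022 0.008 ]
foot ('side', (257.3333333333333, 261.0)) [0.5728 0.2111 0.008 ]
foot ('side', (300.6666666666667, 261.0)) [0.4793 0.1834 0.008 ]
foot ('wrist', (200, 107)) [0.5105 0.0919 0.008 ]
foot ('wrist', (275, 76)) [0.5975 0.126  0.008 ]
bolt ('scene', (291.42857142857144, 236.82539682539684)) [0.5647 0.1932 0.012 ]
bolt ('scene', (321.9047619047619, 250.47619047
[... 184 characters left out ...]
'side', (295.3333333333333, 255.0)) [0.495  0.1704 0.012 ]
bolt ('side', (293.3333333333333, 238.66666666666666)) [0.5147 0.1089 0.012 ]
bolt ('wrist', (202, 96)) [0.5139 0.1044 0.012 ]
bolt ('wrist', (265, 73)) [0.5863 0.129  0.012 ]
mat ('scene', (220.95238095238096, 366.6666666666667)) [0.3848 0.4864 0.004 ]
mat ('scene', (313.968253968254, 292.06349206349205)) [0.419  0.2528 0.004 ]
mat ('scene', (146.34920634920636, 298.0952380952381)) [0.5996 0.5178 0.004 ]
mat ('side', (312.33333333333337, 385.66666666666663)) [0.3895 0.4897 0.004 ]
mat ('side', (319.33333333333337, 287.3333333333333)) [0.4229 0.2537 0.004 ]
mat ('side', (182.66666666666666, 370.33333333333337)) [0.6035 0.5204 0.004 ]
```

Request:
carry_out:
  commands:
    - [[3.5,-1.4,0,0],[3.5,-1.4,0,0],[3.5,-1.4,0,0],[3.5,-1.4,0,0],[3.5,-1.4,0,0],[3.5,-1.4,0,0],[3.5,-1.4,0,0],[3.5,-1.4,0,0],[3.5,-1.3,0,1],[3.5,-1.2,0,1],[0,0,3,0],[0,0,3,0],[0,0,0,0],[0,0,0,0],[0,0,0,0]]
  claw: 5

```text
t: 1.4
tool_pos: [0.4641, 0.3501, 0.1738]
orientation: [2.26, 2.182, 0.001]
force: [-0.5, -0.9, 0.3]
opening: 0.0501
```

Run:
```python
from h import *
np.set_printoptions(precision=4,suppress=True)
s=robot.read_state();print(s['t'],s['tool_pos'],s['orientation'],s['q'],s['force'],s['opening'])
im=robot.read_camera("wrist")[:,:,::-1].copy()
for X in [(.4655,.4315,.024),(.461,.316,.024),(.4625,.3555,.021)]: print(proj("wrist",X))
cv2.imwrite("pics/w1.png",im)
```

```text
1.4 [0.4641 0.3501 0.1738] [2.2604 2.1816 0.0009] [0.5581 0.1139 1.6142 0.     1.413  0.5936] [-0.5374 -0.9219  0.3117] 0.05012306306651596
[274.2656 111.851 ]
[273.992  231.9389]
[274.0306 191.8664]
```

View pics/w1.png

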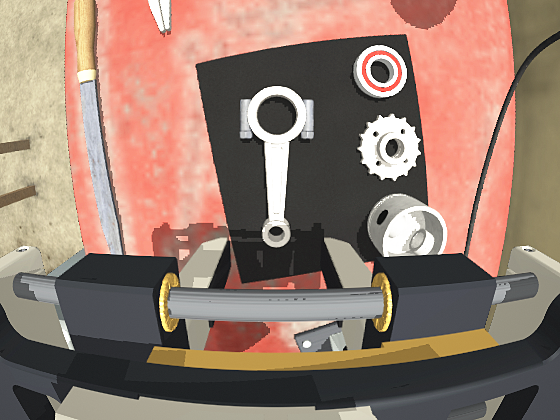

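Request:
carry_out:
  commands:
    - [[0.5,0,3,0],[0,0,3,0],[0,0,3,0],[0,0,3,0],[0,0,1.5,0],[0,0,1,0],[0,0,0.6,0],[0,0,0,0],[0,0,0,0],[0,0,0,0]]

```text
t: 2.28
tool_pos: [0.4652, 0.356, 0.0237]
orientation: [2.26, 2.182, 0.005]
force: [-0.3, 0.4, 0.0]
opening: 0.0498
```

Request:
carry_out:
  commands:
    - [[0,0,0,0],[0,0,0,0],[0,0,0,0],[0,0,0,0],[0,0,0,0],[0,0,0,0],[0,0,0,0],[0,0,0,0]]
  claw: 0
  grip_force: 5

```text
t: 2.95
tool_pos: [0.464, 0.3553, 0.022]
orientation: [2.26, 2.182, 0.001]
force: [-0.6, -0.7, 2.8]
opening: 0.0239
```

Request:
carry_out:
  commands:
    - [[0,0,-0.5,0],[0,0,-0.5,0],[0.1,0,-0.5,0],[0.1,0,-0.5,0],[0.2,0,-0.5,0],[0.2,0,-0.5,0],[0.3,0,-0.5,0],[0.3,0,-0.5,0],[0.3,0,-0.5,0],[0.4,0,-0.5,0],[0,0,0,0],[0,0,0,0],[0,0,0,0]]

```text
t: 4.03
tool_pos: [0.4645, 0.3743, 0.0716]
orientation: [2.26, 2.182, 0.0]
force: [0.7, 0.4, -2.9]
opening: 0.0242
```

```bash
cat > look.py <<'E'
from h import *
import sys
t=sys.argv[1]
s=robot.read_state();print(s['t'],s['tool_pos'],s['orientation'],s['force'],s['wrist_torque'],s['opening'])
a=robot.read_camera("scene")[:,:,::-1];b=robot.read_camera("side")[:,:,::-1]
r0,c0,r1,c1=map(int,sys.argv[2:6])
A=cv2.resize(a[r0:r0+200,c0:c0+130],None,fx=3,fy=3,interpolation=cv2.INTER_CUBIC)
B=cv2.resize(b[r1:r1+200,c1:c1+130],None,fx=3,fy=3,interpolation=cv2.INTER_CUBIC)
cv2.imwrite(f"pics/{t}.png",np.hstack([A,B]))
cv2.imwrite(f"pics/{t}_scene.png",a);cv2.imwrite(f"pics/{t}_side.png",b)
E
python3 look.py l1 170 190 200 220
```

```text
4.0333 [0.4645255  0.3743082  0.07157914] [2.25969837e+00 2.18238671e+00 3.56296047e-04] [ 0.69298212  0.4368178  -2.87156986] [ 0.09123552 -0.06035245 -0.05735204] 0.024180736909886924
```

View pics/l1.png

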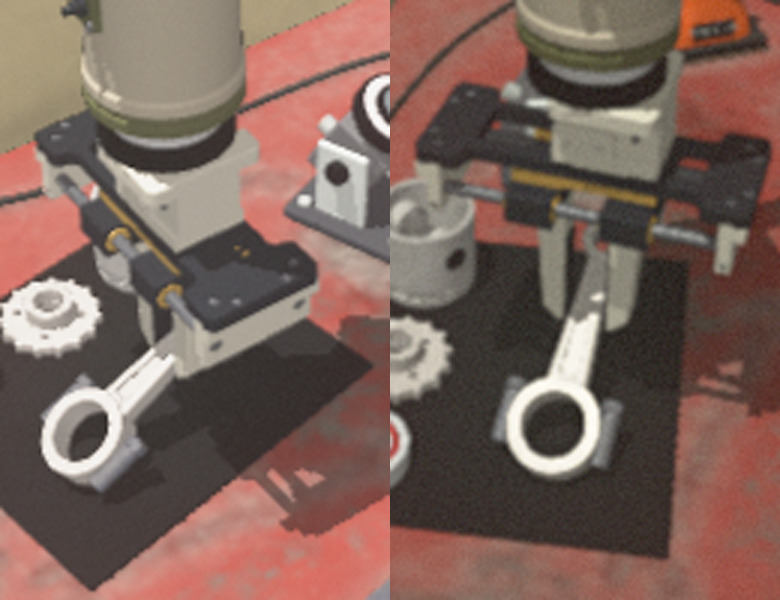

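Request:
carry_out:
  commands:
    - [[0,0,0,0],[0,0,0,0],[0,0,0,0],[0,0,0,0],[0,0,-0.5,0],[0,0,-1,0],[0,0,-1.5,0],[0,0,-2,0],[0,0,-2,0],[0,0,-2,0],[0,0,-1,0],[0,0,0,0],[0,0,0,0],[0,0,0,0]]
  grip_force: 45

```text
t: 5.3
tool_pos: [0.4638, 0.3737, 0.1702]
orientation: [-2.26, -2.182, 0.003]
force: [-0.0, -0.2, -2.7]
opening: 0.0233
```

```bash
python3 look.py l2 110 180 150 220
```

```text
5.3 [0.4637666 0.3737113 0.1702028] [-2.25966203 -2.18210147  0.00329868] [-0.02177692 -0.18840347 -2.721689  ] [-0.14926896  0.03241506  0.02465143] 0.023320153050656565
```

View pics/l2.png

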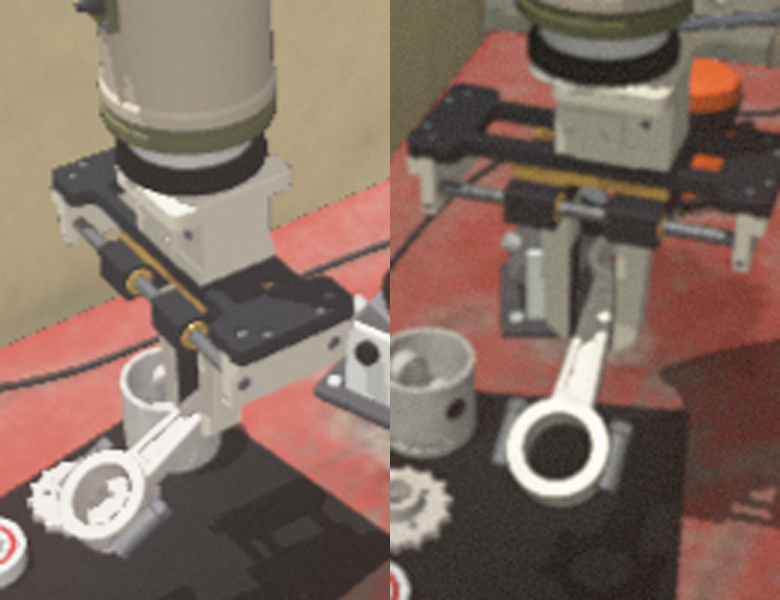

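Run:
```python
from h import *
np.set_printoptions(precision=4,suppress=True)
a=("scene",(180+103/3,110+487/3));b=("side",(220+168.5/3,150+446.5/3))
print(tri([a,b]),a,b)
G=np.array([.4638,.3737,.162])
for t in (15,20,25,30,35,40):
    c,s=np.cos(np.radians(t)),np.sin(np.radians(t))
    X=G+.076*np.array([.039,c,-s])+.01*np.array([0,s,c])
    out=[]
    for n in("scene","side"):
        C=[proj(n,X+r*np.array([np.cos(p),np.sin(p)*c,-np.sin(p)*s])) for r in(.020,) for p in np.linspace(0,6.28,60)]
        out+=[proj(n,X),cv2.fitEllipse(np.array(C,np.float32))]
    print(t,X,out)
A=cv2.imread("pics/l2_scene.png")[255:300,190:240];B=cv2.imread("pics/l2_side.png")[275:325,250:305]
cv2.imwrite("pics/z2.png",np.hstack([cv2.resize(A,(390,390),interpolation=cv2.INTER_CUBIC),cv2.resize(B,(390,390),interpolation=cv2.INTER_CUBIC)]))
```

```text
(array([0.467 , 0.4386, 0.1291]), [np.float64(2.0147008368109747), np.float64(2.0147008368111052)]) ('scene', (214.33333333333334, 272.33333333333337)) ('side', (276.1666666666667, 298.83333333333337))
15 [0.4668 0.4497 0.152 ] [array([207.4417, 266.6342]), ((207.463134765625, 266.7869567871094), (18.540767669677734, 24.85272216796875), 62.00442123413086), array([274.143 , 291.4217]), ((274.1541748046875, 291.65203857421875), (21.856443405151367, 25.80872917175293), 82.37349700927734)]
20 [0.4668 0.4485 0.1454] [array([208.3633, 269.2033]), ((208.40142822265625, 269.3475341796875), (18.720129013061523, 24.738882064819336), 54.57447052001953), array([274.3054, 294.1099]), ((274.3247985839844, 294.3276672363281), (22.884103775024414, 25.651784896850586), 77.47344207763672)]
25 [0.4668 0.4468 0.1389] [array([209.5654, 271.5424]), ((209.61953735351562, 271.6757507324219), (18.750885009765625, 24.609785079956055), 47.00968933105469), array([274.566 , 296.4614]), ((274.59381103515625, 296.66094970703125), (23.662137985229492, 25.498266220092773), 69.92082977294922)]
30 [0.4668 0.4445 0.132
[... 153 characters left out ...]
 298.4617]), ((274.95635986328125, 298.6383361816406), (24.170949935913086, 25.37021255493164), 57.51118850708008)]
35 [0.4668 0.4417 0.1266] [array([212.7515, 275.472 ]), ((212.8336181640625, 275.5783996582031), (18.389720916748047, 24.30801773071289), 31.94411277770996), array([275.3626, 300.1008]), ((275.4068298339844, 300.25079345703125), (24.38764762878418, 25.296375274658203), 39.34209060668945)]
40 [0.4668 0.4383 0.1208] [array([214.7012, 277.0399]), ((214.79461669921875, 277.13116455078125), (18.008264541625977, 24.140596389770508), 24.671709060668945), array([275.8871, 301.3727]), ((275.9388732910156, 301.49359130859375), (24.352079391479492, 25.245819091796875), 21.47106170654297)]
```

View pics/z2.png

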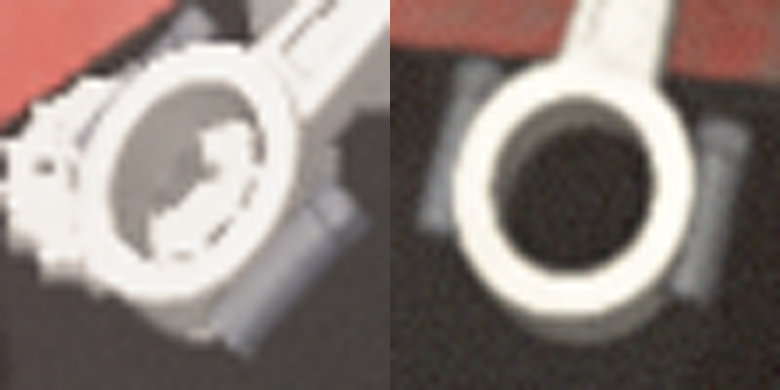

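Run:
```python
from h import *
np.set_printoptions(precision=4,suppress=True)
P=robot.camera_params("wrist");print(-P["R"].T@P["t"])
im=robot.read_camera("wrist")[:,:,::-1].copy()
cv2.imwrite("pics/w2.png",im)
b=("side",(275.9,298.6));a=("scene",(214.1,274.6))
print(tri([a,b]))
```

```text
[0.4644 0.442  0.3218]
(array([0.4666, 0.4391, 0.1274]), [np.float64(0.11449240861528592), np.float64(0.11449240861520517)])
```

View pics/w2.png

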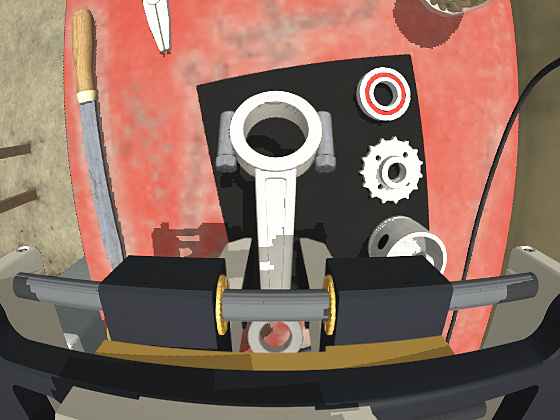

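```bash
cat > fit.py <<'E'
from h import *
from scipy.optimize import least_squares
np.set_printoptions(precision=4,suppress=True)
def fit(obs,yaw0,L=.115):
    # obs: list (cam,px,'b'|'s'|('r',k) ) ; state: bore centre(mid), tilt, yaw
    def axes(t,y):
        u=np.array([np.cos(y),np.sin(y),0]);z=np.array([0,0,1.])
        return np.cos(t)*u-np.sin(t)*z, np.sin(t)*u+np.cos(t)*z
    def f(x):
        ry,rz=axes(x[3],x[4]);r=[]
        for n,px,k in obs:
            X=x[:3]+.01*rz-(L*ry if k=='s' else 0)
            r+=list(proj(n,X)-px)
        return np.array(r)
    b=None
    for t0 in(.3,.6):
        q=least_squares(f,[*tri([(o[0],o[1]) for o in obs if o[2]=='b'])[0],t0,yaw0])
        if b is None or q.cost<b.cost:b=q
    ry,rz=axes(b.x[3],b.x[4])
    print("centre",b.x[:3],"tilt",np.degrees(b.x[3]),"yaw",np.degrees(b.x[4]),"res",b.fun)
    return b.x,ry,rz
E
python3 - <<'E'
from fit import *
fit([("side",(275.9,298.6),'b'),("scene",(214.1,274.6),'b'),("wrist",(276,131),'b'),("wrist",(272,335),'s')],1.53)
E
```

```text
centre [0.4646 0.4337 0.1193] tilt 29.694484300964465 yaw 86.6214184039902 res [ 1.1218 -0.1912  0.7351  0.1405  0.5383 -0.3821 -0.      0.    ]
```

Request:
carry_out:
  commands:
    - [[0,0,-1.5,0],[0,0,-3,0],[0,0,-3,0],[0,0,-1.5,0],[-1,0.3,0,0],[-2,0.6,0,0],[-2.5,0.7,0,0],[-2.5,0.7,0,0],[-2.5,0.7,0,0],[-2.5,0.7,0,0],[-2.5,0.7,0,0],[-2.5,0.7,0,0],[-2.3,0.7,0,0],[-1.5,0.5,0,0],[-1,0.4,0,0],[0,0,0,0],[0,0,0,0]]

```text
t: 6.87
tool_pos: [0.523, 0.1436, 0.2603]
orientation: [-2.26, -2.18, 0.002]
force: [-0.4, 0.9, -3.8]
opening: 0.0231
```

Request:
carry_out:
  commands:
    - [[0,0,0,-3],[0,0,0,-5],[0,0,0,-6.5],[0,0,0,-6.5],[0,0,0,-6.5],[0,0,0,-6.5],[0,0,0,-6.5],[0,0,0,-6.5],[0,0,0,-6.5],[0,0,0,-6.5],[0,0,0,-6.5],[0,0,0,-6.5],[0,0,0,-6.5],[0,0,0,-6.5],[0,0,0,-6.5],[0,0,0,-6.5],[0,0,0,-6.5],[0,0,0,-5.5],[0,0,0,0],[0,0,0,0]]

```text
t: 8.53
tool_pos: [0.5231, 0.145, 0.2612]
orientation: [0.516, -3.098, -0.001]
force: [-0.3, 1.0, -3.5]
opening: 0.0237
```

```bash
python3 look.py l3 60 250 100 220
python3 - <<'E'
from h import *
P=robot.camera_params("wrist")
cv2.imwrite("pics/w3.png",robot.read_camera("wrist")[:,:,::-1])
print(robot.read_state()['q'])
E
```

```text
8.5333 [0.52308761 0.14500538 0.26121376] [ 5.15687254e-01 -3.09849714e+00 -5.73538595e-04] [-0.33607871  0.99310835 -3.52052349] [ 0.18510779 -0.15302546 -0.03919107] 0.023658807874509073
[ 1.74786422e-01 -3.47839503e-02  1.60639255e+00  1.36232666e-04
  1.57017229e+00 -1.72565961e+00]
```

View pics/l3.png

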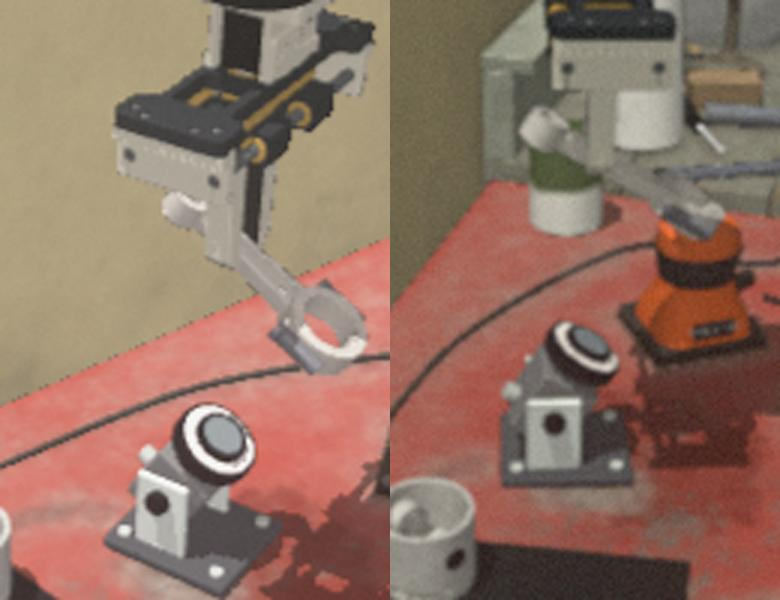

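View pics/w3.png

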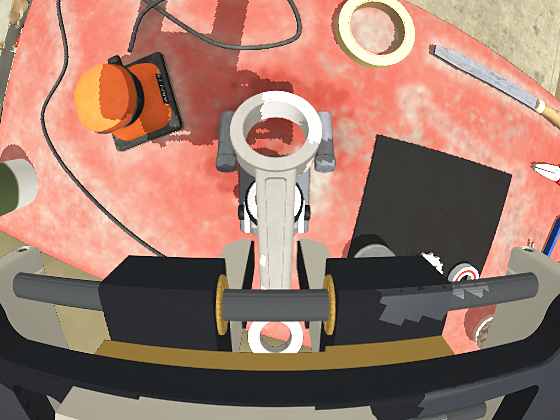

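Run:
```python
from h import *
A=cv2.imread("pics/l3_scene.png")[120:225,300:380];B=cv2.imread("pics/l3_side.png")[125:230,250:340]
cv2.imwrite("pics/z3.png",np.hstack([cv2.resize(A,None,fx=4.5,fy=4.5,interpolation=cv2.INTER_CUBIC),cv2.resize(B,None,fx=4.5,fy=4.5,interpolation=cv2.INTER_CUBIC)]))
```

```text
(no output)
```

View pics/z3.png

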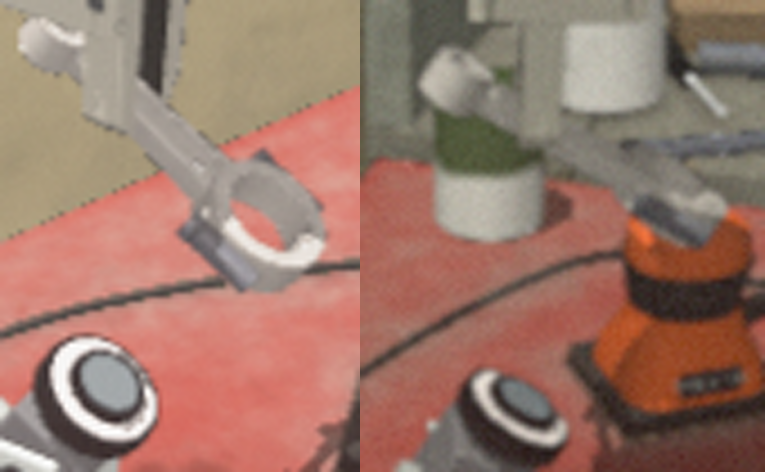

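```bash
cat > ov.py <<'E'
from fit import *
def ov(tag,C,tilt,yaw,lens=(.523,.143,.104),ly=198):
    t=np.radians(tilt);y=np.radians(yaw)
    u=np.array([np.cos(y),np.sin(y),0]);z=np.array([0,0,1.]);ry=np.cos(t)*u-np.sin(t)*z;rz=np.sin(t)*u+np.cos(t)*z;rx=np.cross(ry,rz)
    l=np.radians(ly);lu=np.array([np.cos(l),np.sin(l),0]);lz=.5*lu+.866*z;lx=np.cross(z,lu);lyy=np.cross(lz,lx)
    circ=lambda C,a,b,r:[C+r*(a*np.cos(p)+b*np.sin(p)) for p in np.linspace(0,2*np.pi,50)]
    C=np.array(C);cur=[]
    for h in(-.01,.01):
        cur+=[(circ(C+h*rz,rx,ry,.027),(0,255,0)),(circ(C+h*rz,rx,ry,.020),(255,255,0)),(circ(C+h*rz-.115*ry,rx,ry,.014),(0,255,0))]
    cur.append((circ(np.array(lens),lx,lyy,.013),(255,0,255)));cur.append(([np.array(lens),np.array(lens)+.12*lz],(255,0,255)))
    outs=[]
    for n,(r,c,h,w) in {"scene":(120,300,105,80),"side":(125,250,105,90)}.items():
        im=cv2.resize(cv2.imread(f"pics/l3_{n}.png")[r:r+h,c:c+w],None,fx=4.5,fy=4.5,interpolation=cv2.INTER_CUBIC)
        for pts,col in cur:
            q=np.array([(proj(n,X)-[c,r]+.5)*4.5 for X in pts]);cv2.polylines(im,[q.round().astype(np.int32)],False,col,1)
        outs.append(im)
    cv2.imwrite(f"pics/{tag}.png",np.hstack(outs))
E
python3 - <<'E'
from ov import *
# bore estimate from wrist + TCP
y=np.radians(198);u=np.array([np.cos(y),np.sin(y),0])
C=np.array([.5231,.145,.2612])+.060*u+np.array([0,0,-.051]);print(C)
ov("o1",C,31,198)
E
```

```text
[0.466  0.1265 0.2102]
```

View pics/o1.png

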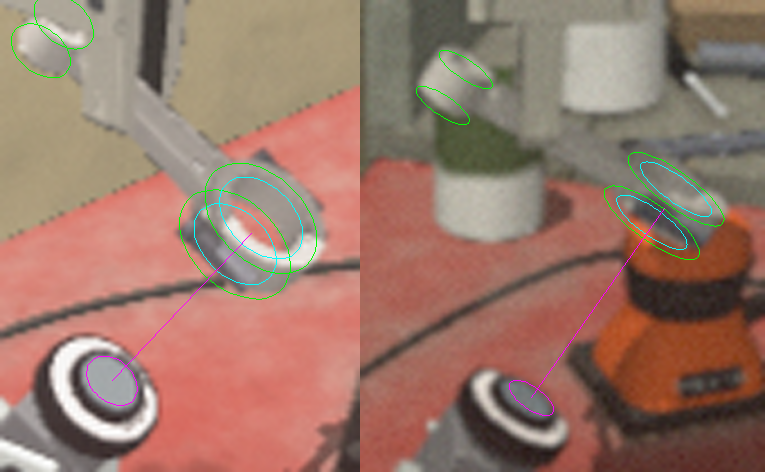

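Run:
```python
from ov import *
ov("o2",np.array([.465,.1245,.2145]),27,198)
```

```text
(no output)
```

View pics/o2.png

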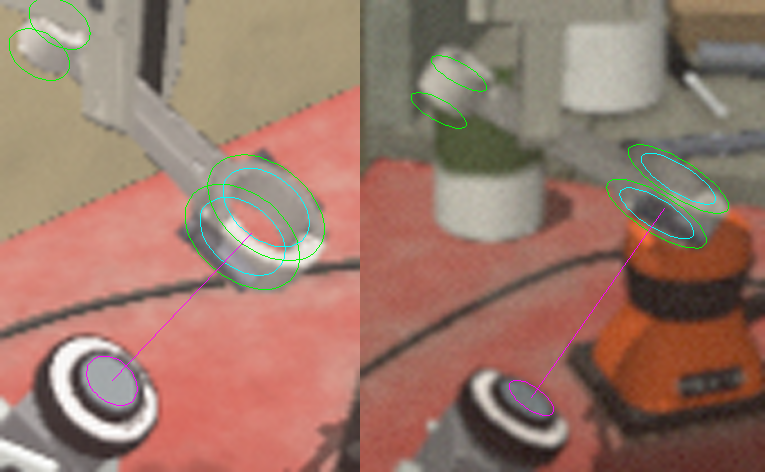

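Request:
carry_out:
  commands:
    - [[0,0,0.2,0],[0,0,0.2,0],[0,0,0.1,0],[0,0,0,0],[0,0,0,0],[0,0,0,0],[0,0,0,0],[0,0,0,0],[0,0,0,0],[0,0,0,0]]

```text
t: 9.52
tool_pos: [0.5235, 0.144, 0.2567]
orientation: [-0.519, 3.098, -0.0]
force: [1.1, -0.0, -2.7]
opening: 0.0233
```

```bash
python3 look.py l3 60 250 100 220
python3 - <<'E'
from ov import *
ov("o3",np.array([.465,.1245,.2093]),29,198)
E
```

```text
9.5167 [0.52350798 0.1440179  0.25674668] [-5.18511437e-01  3.09830992e+00 -1.73328048e-05] [ 1.09200296 -0.0397698  -2.66645903] [ 0.14324868 -0.14778773 -0.01865458] 0.02331306835508757
```

View pics/o3.png

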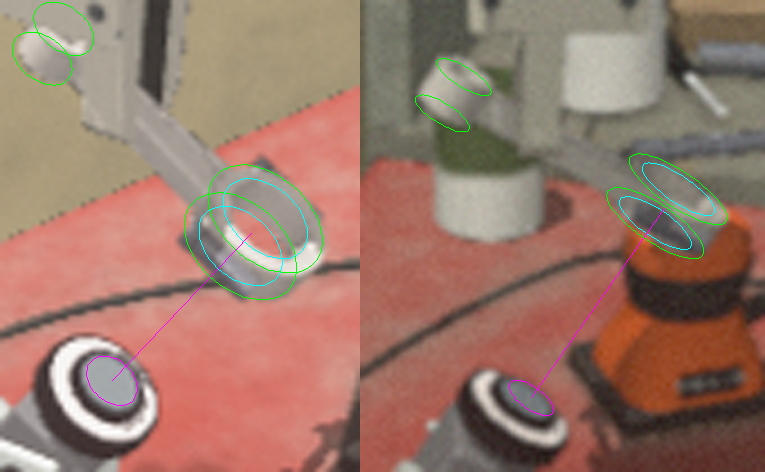

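The overlay fits both views: the rod ring matches the model at a tilt of about 29°, and the bore centre is within a few mm of the line of sight. The parts have not moved and the rod is still, so I am handing in.

Run:
```python
from plant import robot
print(robot.close_job())
```

```text
the job is handed in; nothing more can be done
None
```

The connecting rod is held up in front of the inspection camera with its big-end bore on the line of sight. I handed the job in at about 9.6 s; the hand-in reports no verdict.

**What I did:**
- The tool can only point down, so I gripped the beam lightly (5 N), about 25 mm behind rod_beam.
- I raised the grip point so that the rod swung about the jaws, big end low, to roughly 30°.
- I then gripped at 45 N, lifted, carried the rod over the camera and turned it 111° to face the lens.

**Last checks:**
- **Bore position:** projecting a rod model onto the scene and side pictures puts the bore centre at about (0.465, 0.1245, 0.209) m. My estimate of view_spot is (0.466, 0.1245, 0.208) m. I estimate the error at 3–5 mm, against the 14 mm allowed.
- **Tilt:** the model overlay gave 27–31° and the wrist-camera fit gave 30°, against the 30° wanted. An earlier estimate from the grip height gave about 35°, which disagrees. All of them are within the 0.2 rad tolerance.
- **Grip:** the fingers stood at 23 mm and the tool carried about 3 N, which matches the rod's weight. The rod looked the same in the hand before and after the turn.
- **Other parts:** I saw no contact with the camera or the parts. I judged the parts only by eye and did not measure them again at the end; the statement before hand-in that they had not moved went further than I had checked.

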